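# Tip a plaster mould onto the bench board

## Task

Lay the standing plaster mould down on the cork-faced bench board so it is ready to be split: slide it upright up to the board until its foot stands square against the board's near edge, then push it high up so that it tips over that edge and lies flat on the cork. Finish by sliding the lying mould along the board until its pouring end rests flush and square against the wooden fence, lying wholly between the board's side edges, and leave it there. Do not disturb the white pot, the cork sanding block or the mist bottle standing nearby.

Things in the scene. Friction and masses are not known exactly. Their poses are not given: they have to be found in the camera images.
- mould: closed two-part plaster mould, off-white standing block, 84 (x) x 96 (y) x 124 (z, height) mm, 0.6-0.95 kg, too wide to grasp; fine parting line round it, 34 mm pouring hole in the top. Origin: centre of its foot (underside); z runs from foot to pouring end. Its +x face looks to the board at the start (turned up to 0.3 rad), 14 to 70 mm short of its near edge
- mould_top (a point): centre of the mould's pouring end, 124 mm from the foot along the mould's z. The pushing point must rise with the face as the mould tips (to about 130 mm), or it jams. Past about 40 to 45 degrees it falls onto the cork by itself; lying, its upper face is 98 mm over the table
- mould_foot (a point): centre of the mould's foot. The mould is smooth (friction about 0.3 on all): pushed at up to 100 mm height it slides upright; with the foot stopped by the board, 3 to 6 N at 85 to 105 mm height tips it, and the foot then overhangs the board's edge by up to 15 mm
- board: bench board fixed to the table: plywood faced with cork, 190 mm wide (y), cork 14 mm above the table, a wooden fence across its far end. Origin: middle of its near edge (the low 14 mm stop) at table height; x runs along the board to the fence, z up. The mould stands at negative x. Fence: face at x = 160 mm, 22 mm thick, top 36 mm above the table
- stop_edge (a point): middle of the board's near upper edge (the low stop), 14 mm above the table, axes as the board's
- fence_face (a point): middle of the fence's face that looks to the near edge, 25 mm above the table, 160 mm from the near edge, axes as the board's
- pot_white: white screw-lid paint pot, diameter 52 mm, 61 mm high, standing behind the fence (bystander); origin centre of its underside
- sander: brown cork sanding block 44 x 70 x 26 mm lying beside the board (bystander); origin centre of its underside
- bottle: clear mist bottle, diameter 37 mm, 139 mm high, standing behind the fence (bystander); origin centre of its underside
Things that resemble listed ones, but are neither listed nor needed, are in the scene too. What is meant by the mould is not green or pink, and is the larger of those in its own colour.

How it is judged:
By the outcome, as a careful person would: the job done as asked, in the order asked, and still so for the second after the job is handed in, with the robot touching nothing.
It also fails if it takes over 48 s, if anything falls off the work surface, if the arm or the gripper's body presses on something with over 40 N, if the wrist force passes 120 N, or if a joint passes its speed limit or range.

## Robot

A 7-joint arm with a two-finger parallel gripper is mounted at the origin on the work surface; the furniture and walls round the work are solid. World frame = base frame: x ahead of the robot, y to its left, z up, the work surface at z = 0. Lengths are in m, angles in rad, forces in N, time in s.
With the tool pointing down it reaches from about 0.35 to 0.775 m from the base axis. Payload 3.1 kg.
Tool frame: the origin (TCP) lies on the centre line of the jaws, within the pads' length; the fingertips stand 25 mm ahead of it and the grasp point (between the pads) lies 6 mm ahead of it; z points along the fingers, y is the line along which they close (so a half turn about z gives the same grasp; the last joint's range is limited). The gripper opens to 85 mm and grips with 20 to 120 N. Pads are 22 mm wide; open, the fingers measure 114 mm over their backs; the gripper's body (76 mm by 85 mm) begins 54 mm behind the grasp point. The pads swing forward as they close: fully open they stand 13 mm farther back than shut.
Start: joints at [-1.391, 0.311, 0.014, 1.512, -0.004, 1.319, -0.027], TCP at [0.121, 0.537, 0.256] pointing down, gripper open.
Joint ranges: [-2.7, 2.7], [-0.3, 1.91], [-1.27, 1.3], [0.12, 2.57], [-1.44, 4.58], [0.2, 2.03], [-3.05, 3.05]. Speed limits (rad/s): [2.79, 2.79, 3.14, 3.14, 3.14, 3.14, 3.14].

## Interface

Orientations are given as a rotation vector (axis times angle).
In Python, from cell import monitor, capture, order, masks_of, place_of gives the robot as it stands.
- The arm moves only by the tool drive_tool, never from a script. Its argument "targets" is a list of rows, each an object with "dp": the shift along the tool's x, y, z scaled (see below), a list of three; "spin": the turn about the tool's z scaled (see below). In form: [{"dp": [x, y, z], "spin": spin}, ...]. A call has 1 to 12 rows; each row is the pose to reach, as a shift and turn from the pose commanded when the call began, along the tool's axes at that moment, turning the shorter way round; what a row does not reach only later rows make up. The controller multiplies each number of a shift by 0.25 m and each number of a turn by 2 pi rad. A row lasts 1/12 s, in which the tool goes at most 41.7 mm and 7.16 degrees, less where a joint would pass 70% of its speed; a pose out of reach is approached as far as the arm can. A call with a number of a shift or a turn outside -1 to 1 is refused whole. A call with a gripper value outside its range is refused whole. "claw" is the closure, from 0 (fully open) to 1 (shut), set as the call begins (left out, the last holds). The fingers move at their own pace and stop on an object; the grip force is fixed at half the most. Time passes only in rows, so rows that repeat a pose let the fingers close. It gives the time, the measured TCP pose, the force, the opening and the grip force at its end, in the units of the state.
- monitor.state(): the state, without advancing time (a new reading comes with each control period).
- capture(name): name is "side" or "top" or "wrist"; returns a dict with "frame" (384x512x3 uint8, red, green, blue), "vertical_fov" (degrees; the focal length in pixels is half the picture's height over the tangent of half this angle, whatever the lens; pixels are square), "cx", "cy" (the principal point, pixels), "R" (3x3) and "t" (3): a world point X has camera coordinates R X + t. Camera axes: x right, y down, z forward; pixel columns grow to the right and rows downward; lengths in m; the calibration is good to about 2 mm. A picture is of the moment at which its call begins. There is no depth.
- order.job_done(): hands the job in; it is judged then, once.
Trained networks look in a picture, given as the dict that the camera call returned (one of the last four; its "shot" number tells which), for a name from the list of things; names that differ only in an ending like _2 or _b are one class to them, and where a whole thing is asked for, a point or a joint stands for the part that bears it (a point fixed in the world has none). Each returns a list of dicts, best first, with "score" (0 to 1); they miss things now and then, are a little off and sometimes report something else, mostly with a low value. They report only what shows in the picture. A call takes as long as a camera call. They do not tell look-alikes from the thing itself.
- masks_of(target, picture): "mask" (384x512 bool, what is visible of it) and "pixel" ([row, column] in pixels, amid what is visible of it).
- place_of(target, picture): "pixel" ([row, column] in pixels: a listed point, or the origin of a listed thing).
The state is a dict: "clock": time; "joints": joint angles; "qd": joint speeds; "effort": joint torques, N m; "eef_pos": TCP position; "orientation": TCP orientation; "contact_force": force on the tool from outside, world axes, zero at the start; "torque": the same for the moment, N m; "finger_gap": finger opening in m; "grip_force": force on a finger pad.
Only numpy, scipy, OpenCV 4.12 (cv2) and the standard library are available. Lean on these libraries where they do the work, as an engineer would, in place of code of your own. Each camera call takes 0.05 s, during which the arm holds its last target. There are 200 camera calls.

## Working session

There is one attempt and no reset: what is moved stays moved. The work goes in short steps, Python scripts to look and compute and a tool call to move; the robot and the scene stay as the last step left them, time stands still between calls to the robot, and variables do not carry over. Pictures are saved under pics/ and viewed, at most 10 in all, crops included, and the job is handed in when it is done.

Besides the shell and the picture viewer there is one more tool, called after "Request:" by a JSON object that holds its "name" and its "arguments", one argument or row to a line. drive_tool: Moves the arm, as the interface text tells. Shifts and turns lie within -1 to 1; 1 stands for 0.25 m of shift or 2 pi rad of turn. Its arguments: {"type":"object","properties":{"targets":{"type":"array"},"claw":{"type":"number"}},"required":["targets"]}

```bash
ls; mkdir -p pics
cat > h.py <<'E'
import numpy as np, cv2
from cell import monitor, capture, order, masks_of, place_of
def K(p):
    f=192/np.tan(np.radians(p["vertical_fov"]/2)); return f
def ray(p,px):
    f=K(p); d=np.array([(px[1]-p["cx"])/f,(px[0]-p["cy"])/f,1.]); R=np.array(p["R"]);t=np.array(p["t"])
    return -R.T@t, R.T@d
def at_z(p,px,z):
    c,d=ray(p,px); return c+d*(z-c[2])/d[2]
def proj(p,X):
    c=np.array(p["R"])@np.array(X)+np.array(p["t"]); f=K(p); return np.array([p["cy"]+f*c[1]/c[2],p["cx"]+f*c[0]/c[2]])
def tri(obs):
    A=np.zeros((3,3));b=np.zeros(3)
    for p,px in obs:
        c,d=ray(p,px); d/=np.linalg.norm(d); M=np.eye(3)-np.outer(d,d); A+=M;b+=M@c
    return np.linalg.solve(A,b)
def save(p,n): cv2.imwrite("pics/"+n,cv2.cvtColor(p["frame"],cv2.COLOR_RGB2BGR))
E
python3 - <<'E'
from h import *
np.set_printoptions(precision=4,suppress=True)
T=capture("top");S=capture("side")
im=np.vstack([T["frame"],S["frame"]]); 
cv2.imwrite("pics/a.png",cv2.cvtColor(np.hstack([T["frame"],S["frame"]]),cv2.COLOR_RGB2BGR)[:, :])
save(T,"top.png");save(S,"side.png")
for n in ["mould","mould_top","mould_foot","board","stop_edge","fence_face","pot_white","sander","bottle"]:
    for c,p in (("T",T),("S",S)):
        print(n,c,[(np.round(r["pixel"],1),round(r["score"],2),at_z(p,r["pixel"],{"mould_top":.124,"stop_edge":.014,"fence_face":.025}.get(n,0))) for r in place_of(n,p)])
s=monitor.state();print(s["eef_pos"],s["orientation"],s["clock"],s["contact_force"])
E
```

```text
pics
mould T [(array([163.5, 275.1]), 0.76, array([ 0.5484, -0.005 ,  0.    ])), (array([260.2, 205.9]), 0.71, array([0.2883, 0.1702, 0.    ])), (array([211.1, 317.7]), 0.68, array([ 0.4241, -0.1204,  0.    ])), (array([143.8, 345.5]), 0.58, array([ 0.6076, -0.1938,  0.    ]))]
mould S [(array([226.6, 290.5]), 0.88, array([0.5425, 0.0041, 0.    ])), (array([212.4, 178. ]), 0.63, array([0.2982, 0.1764, 0.    ])), (array([268.7, 264.4]), 0.6, array([ 0.4204, -0.1302,  0.    ])), (array([267.2, 352.7]), 0.59, array([ 0.5964, -0.193 ,  0.    ]))]
mould_top T [(array([158.8, 278.1]), 0.91, array([ 0.5385, -0.0027,  0.124 ])), (array([208. , 325.8]), 0.85, array([ 0.4249, -0.1169,  0.124 ])), (array([132.6, 354.1]), 0.82, array([ 0.6073, -0.1835,  0.124 ])), (array([257.5, 201.1]), 0.81, array([0.3027, 0.1707, 0.124 ]))]
mould_top S [(array([184.1, 291.5]), 0.88, array([ 0.5354, -0.0102,  0.124 ])), (array([234.4, 259.7]), 0.78, array([ 0.3902, -0.1834,  0.124 ])), (array([213.7, 361. ]), 0.7, array([ 0.608, -0.186,  0.124])), (array([175.7, 176.9]), 0.65, array([0.298 , 0.1349, 0.124 ]))]
[... 515 characters left out ...]
0886, 0.014 ]))]
fence_face T [(array([180.9, 182. ]), 0.82, array([0.4915, 0.2375, 0.025 ]))]
fence_face S [(array([184.1, 235.5]), 0.61, array([0.4761, 0.2322, 0.025 ]))]
pot_white T [(array([218.5, 149. ]), 0.69, array([0.3926, 0.3235, 0.    ]))]
pot_white S [(array([184.5, 201. ]), 0.89, array([0.3957, 0.3168, 0.    ])), (array([176.1, 244.4]), 0.61, array([0.5344, 0.3244, 0.    ]))]
sander T [(array([131.4, 208.5]), 0.72, array([0.6306, 0.176 , 0.    ]))]
sander S []
bottle T [(array([168.2, 154.5]), 0.51, array([0.5265, 0.3158, 0.    ]))]
bottle S [(array([176.5, 246.6]), 0.72, array([0.5397, 0.3191, 0.    ]))]
[0.121  0.5365 0.2563] [0.3476 3.1223 0.    ] 1.0 [-0.1736 -0.5726 -0.0878]
```

View pics/top.png

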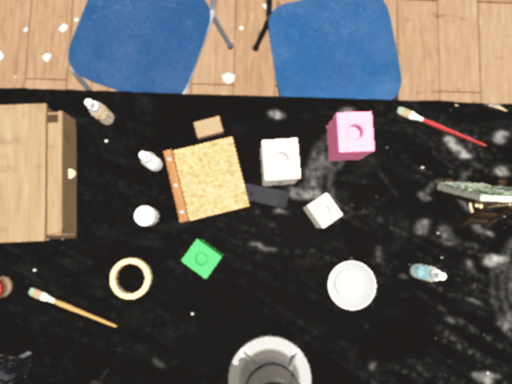

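View pics/side.png

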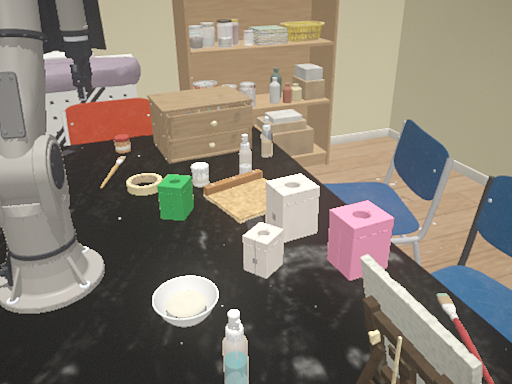

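Candidates for the mould in the top view, [row, col]: large white (162,280), small white (210,323), green (258,202), pink (136,351). The large white one fits, since it isn't green or pink and is the larger of the two whites. I'll confirm it in an enlarged crop.

Run:
```python
from h import *
im=cv2.imread("pics/top.png")[115:235,150:350]
cv2.imwrite("pics/crop.png",cv2.resize(im,None,fx=4,fy=4,interpolation=cv2.INTER_CUBIC))
```

```text
(no output)
```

View pics/crop.png

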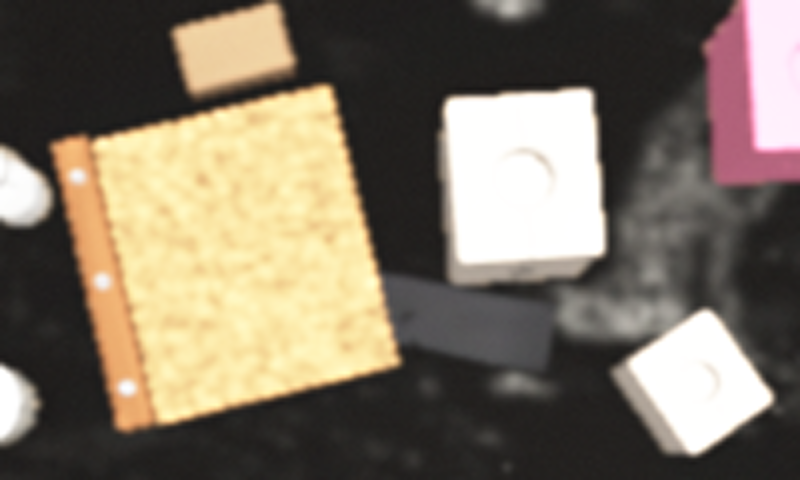

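Run:
```python
from h import *
np.set_printoptions(precision=4,suppress=True)
T=capture("top");S=capture("side")
q=lambda x,y,z:at_z(T,[115+(y+.5)/4-.5,150+(x+.5)/4-.5],z)
M=[q(*c,.124) for c in [(447,97),(593,90),(603,255),(452,265)]]
B=[q(*c,.014) for c in [(332,87),(400,362)]]
F=[q(*c,.014) for c in [(93,140),(160,424)]]
G=[q(*c,.002) for c in [(385,273),(555,302),(545,370),(400,340)]]
o=(B[0]+B[1])/2; y=(B[0]-B[1])[:2]; print("w",np.linalg.norm(y)); y/=np.linalg.norm(y); 
x=np.array([-y[1],y[0]]); x=x if x@((F[0]-o)[:2])>0 else -x
print("o",o,"x",x,np.degrees(np.arctan2(x[1],x[0])),"y",y)
y=np.array([-x[1],x[0]])
for n,L in (("M",M),("F",F),("G",G)): print(n,[np.array([(p-o)[:2]@x,(p-o)[:2]@y]) for p in L])
print("Mc",sum(M)/4, "sides",[np.linalg.norm(M[i]-M[(i+1)%4]) for i in range(4)])
d=M[0]-M[1]; e=M[3]-M[2];print("mould yaw",np.degrees(np.arctan2(d[1],d[0])),np.degrees(np.arctan2(e[1],e[0])))
print("side px strip",[proj(S,g) for g in G], "edge", [proj(S,b) for b in B])
im=cv2.imread("pics/side.png")[165:255,190:330]
cv2.imwrite("pics/crop2.png",cv2.resize(im,None,fx=5,fy=5,interpolation=cv2.INTER_CUBIC))
s=monitor.state();print(s["finger_gap"])
```

```text
w 0.18823156613615846
o [0.5248 0.0853 0.014 ] x [-0.2652  0.9642] 105.37853393667237 y [0.9642 0.2652]
M [array([-0.0616, -0.0459]), array([-0.1473, -0.0294]), array([-0.1281,  0.068 ]), array([-0.04  ,  0.0526])]
F [array([ 0.1616, -0.0967]), array([0.1609, 0.0961])]
G [array([-0.0049,  0.0336]), array([-0.1098,  0.0792]), array([-0.0921,  0.1214]), array([-0.0039,  0.0792])]
Mc [ 0.5389 -0.0086  0.124 ] sides [np.float64(0.08725636899285032), np.float64(0.09933329068576767), np.float64(0.08941110297173306), np.float64(0.10082724887793244)]
mould yaw 94.49697455141161 95.43337403627937
side px strip [array([216.6555, 261.9991]), array([240.832 , 273.2266]), array([243.495 , 254.0621]), array([222.0298, 247.1094])] edge [array([197.7131, 298.8454]), array([219.071, 241.204])]
0.08541723575146369
```

View pics/crop2.png

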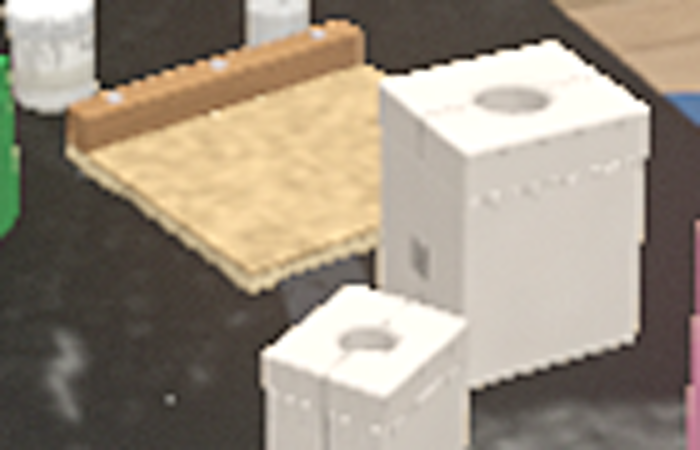

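The large white mould is confirmed at [162,280]: it has the pouring hole and is about 85x98 mm, and its yaw is about 95° against the board's 105.4°. The dark strip at [195,267] is flat on the table. I'll fly behind the mould now.

Request:
{"name": "drive_tool", "arguments": {
  "targets": [
    {"dp":[-0.13,-0.12,0],"spin":0},
    {"dp":[-0.25,-0.23,0],"spin":0},
    {"dp":[-0.37,-0.34,0],"spin":0},
    {"dp":[-0.49,-0.45,0],"spin":0},
    {"dp":[-0.61,-0.56,0],"spin":0},
    {"dp":[-0.73,-0.67,0],"spin":0},
    {"dp":[-0.768,-0.704,0],"spin":0}
  ],
  "claw": 0.4
}}

```text
clock: 1.68
eef_pos: [0.2738, 0.3166, 0.2567]
orientation: [0.362, 3.118, -0.003]
contact_force: [-0.1, 0.2, -0.3]
finger_gap: 0.0514
grip_force: 0.0
```

Request:
{"name": "drive_tool", "arguments": {
  "targets": [
    {"dp":[-0.13,-0.12,0],"spin":0},
    {"dp":[-0.25,-0.23,0],"spin":0},
    {"dp":[-0.37,-0.34,0],"spin":0},
    {"dp":[-0.49,-0.45,0],"spin":0},
    {"dp":[-0.61,-0.56,0],"spin":0},
    {"dp":[-0.73,-0.67,0],"spin":0},
    {"dp":[-0.768,-0.704,0],"spin":0}
  ]
}}

```text
clock: 2.27
eef_pos: [0.4213, 0.1018, 0.2571]
orientation: [0.363, 3.117, -0.004]
contact_force: [0.1, -0.8, -0.6]
finger_gap: 0.0509
grip_force: 0.0
```

Request:
{"name": "drive_tool", "arguments": {
  "targets": [
    {"dp":[-0.13,-0.12,0],"spin":0.018},
    {"dp":[-0.25,-0.23,0],"spin":0.036},
    {"dp":[-0.37,-0.34,0],"spin":0.054},
    {"dp":[-0.49,-0.45,0],"spin":0.072},
    {"dp":[-0.61,-0.56,0],"spin":0.09},
    {"dp":[-0.73,-0.67,0],"spin":0.108},
    {"dp":[-0.768,-0.704,0],"spin":0.126},
    {"dp":[-0.768,-0.704,0],"spin":0.144},
    {"dp":[-0.768,-0.704,0],"spin":0.162},
    {"dp":[-0.768,-0.704,0],"spin":0.172},
    {"dp":[-0.768,-0.704,0],"spin":0.172}
  ]
}}

```text
clock: 3.18
eef_pos: [0.5669, -0.1052, 0.256]
orientation: [-1.905, -2.498, 0.001]
contact_force: [0.3, 0.5, -0.3]
finger_gap: 0.0516
grip_force: 0.0
```

```bash
cat >> h.py <<'E'
from scipy.spatial.transform import Rotation as Ro
O=np.array([.5248,.0853]); BX=np.array([-.2652,.9642]); BY=np.array([-.9642,-.2652])
def st():
    s=monitor.state(); R=Ro.from_rotvec(s["orientation"]).as_matrix(); r=np.array(s["eef_pos"])[:2]-O; f=np.array(s["contact_force"])
    print("clk",s["clock"],"tcp",np.round(s["eef_pos"],4),"board xy",np.round([r@BX,r@BY],4),"toolx deg",np.degrees(np.arctan2(R[1,0],R[0,0])).round(2),"F board",np.round([f[:2]@BX,f[:2]@BY,f[2]],2),"gap",s["finger_gap"],"j",np.round(s["joints"],2)); return s,R
E
python3 - <<'E'
from h import *
st(); W=capture("wrist"); save(W,"w1.png")
for n in ["mould_top","stop_edge","mould"]: print(n,[(np.round(r["pixel"],1),round(r["score"],2),at_z(W,r["pixel"],{"mould_top":.124,"stop_edge":.014,"mould":0}[n])) for r in place_of(n,W)])
E
```

```text
clk 3.1833 tcp [ 0.5669 -0.1052  0.256 ] board xy [-0.1948  0.01  ] toolx deg 105.32 F board [ 0.38 -0.43 -0.26] gap 0.05161666735483443 j [-0.4   0.45  0.82  1.46 -0.33  1.38  0.69]
mould_top [(array([ 56.5, 254.2]), 0.75, array([ 0.53990104, -0.00732713,  0.124     ])), (array([277.5, 279.8]), 0.73, array([ 0.61157233, -0.18108521,  0.124     ])), (array([157.8, 101.3]), 0.58, array([ 0.44124179, -0.11226172,  0.124     ]))]
stop_edge []
mould [(array([225.7, 268.6]), 0.91, array([ 0.60806635, -0.18732465,  0.        ])), (array([140.3, 135.6]), 0.75, array([ 0.42594897, -0.12281157,  0.        ])), (array([ 65.4, 253.9]), 0.6, array([ 0.53907107, -0.00640116,  0.        ]))]
```

View pics/w1.png

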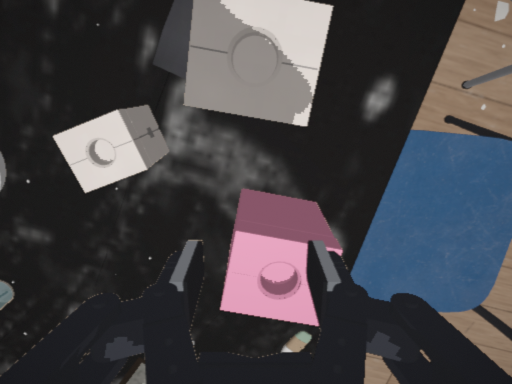

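The wrist view shows the white mould at [57,254], matching the earlier fix. The pink mould sits under and behind the gripper, clear of the descent. I'll go down and slide the mould.

Request:
{"name": "drive_tool", "arguments": {
  "targets": [
    {"dp":[0,0,0.16],"spin":0},
    {"dp":[0,0,0.32],"spin":0},
    {"dp":[0,0,0.48],"spin":0},
    {"dp":[0,0,0.6],"spin":0},
    {"dp":[0,0,0.64],"spin":0},
    {"dp":[0.04,0,0.64],"spin":0},
    {"dp":[0.08,0,0.64],"spin":0},
    {"dp":[0.12,0,0.64],"spin":0},
    {"dp":[0.14,0,0.64],"spin":0},
    {"dp":[0.16,0,0.64],"spin":0},
    {"dp":[0.18,0,0.64],"spin":0},
    {"dp":[0.2,0,0.64],"spin":0}
  ]
}}

```text
clock: 4.38
eef_pos: [0.5543, -0.0575, 0.0975]
orientation: [1.903, 2.495, 0.001]
contact_force: [0.5, -2.9, -0.3]
finger_gap: 0.0515
grip_force: 0.0
```

Request:
{"name": "drive_tool", "arguments": {
  "targets": [
    {"dp":[0.015,0,0],"spin":0},
    {"dp":[0.03,0,0],"spin":0},
    {"dp":[0.045,0,0],"spin":0},
    {"dp":[0.06,0,0],"spin":0},
    {"dp":[0.075,0,0],"spin":0},
    {"dp":[0.09,0,0],"spin":0},
    {"dp":[0.105,0,0],"spin":0},
    {"dp":[0.12,0,0],"spin":0},
    {"dp":[0.135,0,0],"spin":0},
    {"dp":[0.15,0,0],"spin":0},
    {"dp":[0.15,0,0],"spin":0}
  ]
}}

```text
clock: 5.3
eef_pos: [0.5432, -0.0192, 0.096]
orientation: [-1.902, -2.499, -0.001]
contact_force: [2.0, -2.6, 0.6]
finger_gap: 0.0511
grip_force: 0.1
```

Run:
```python
from h import *
st(); T=capture("top");S=capture("side"); 
a=cv2.resize(T["frame"][130:220,200:320],(400,300),interpolation=cv2.INTER_CUBIC);b=cv2.resize(S["frame"][150:270,220:380],(400,300),interpolation=cv2.INTER_CUBIC)
cv2.imwrite("pics/c3.png",cv2.cvtColor(np.hstack([a,b]),cv2.COLOR_RGB2BGR))
```

```text
clk 5.3 tcp [ 0.5432 -0.0192  0.096 ] board xy [-0.1056  0.01  ] toolx deg 105.46 F board [-3.06 -1.21  0.63] gap 0.051086330154706705 j [-0.54  0.53  0.75  1.77 -0.42  1.01  0.64]
```

View pics/c3.png

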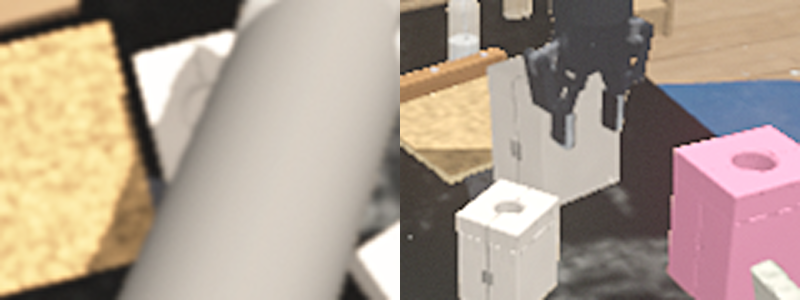

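The mould is now square to the board, upright, and about 10 mm short of the edge. I'll continue gently.

Request:
{"name": "drive_tool", "arguments": {
  "targets": [
    {"dp":[0.006,0,0],"spin":0},
    {"dp":[0.012,0,0],"spin":0},
    {"dp":[0.018,0,0],"spin":0},
    {"dp":[0.024,0,0],"spin":0},
    {"dp":[0.03,0,0],"spin":0},
    {"dp":[0.034,0,0],"spin":0},
    {"dp":[0.034,0,0],"spin":0}
  ]
}}

```text
clock: 5.98
eef_pos: [0.5411, -0.0122, 0.0962]
orientation: [-1.903, -2.499, -0.0]
contact_force: [0.8, -3.2, 0.0]
finger_gap: 0.0514
grip_force: 0.6
```

Request:
{"name": "drive_tool", "arguments": {
  "targets": [
    {"dp":[0.004,0,0],"spin":0},
    {"dp":[0.008,0,0],"spin":0},
    {"dp":[0.008,0,0],"spin":0}
  ]
}}

```text
clock: 6.23
eef_pos: [0.5406, -0.0104, 0.0962]
orientation: [-1.904, -2.498, -0.0]
contact_force: [0.4, -2.1, 0.5]
finger_gap: 0.051
grip_force: 0.8
```

Run:
```python
from h import *
st(); T=capture("top");S=capture("side"); 
a=cv2.resize(T["frame"][130:220,200:320],(400,300),interpolation=cv2.INTER_CUBIC);b=cv2.resize(S["frame"][150:270,220:380],(400,300),interpolation=cv2.INTER_CUBIC)
cv2.imwrite("pics/c4.png",cv2.cvtColor(np.hstack([a,b]),cv2.COLOR_RGB2BGR))
```

```text
clk 6.2333 tcp [ 0.5406 -0.0104  0.0962] board xy [-0.0964  0.0101] toolx deg 105.38 F board [-2.16  0.14  0.53] gap 0.05103309546267325 j [-0.56  0.53  0.75  1.77 -0.42  1.01  0.62]
```

View pics/c4.png

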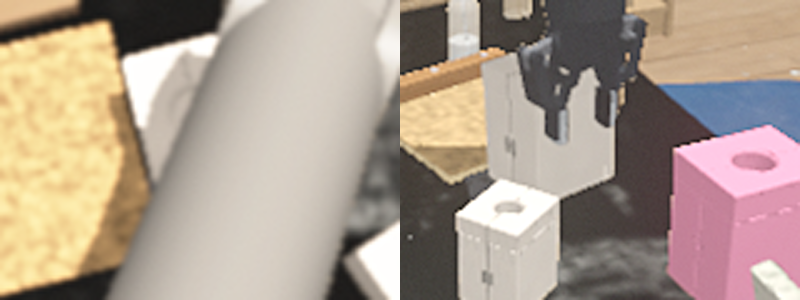

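It's nearly at the edge, with a gap of a few mm left.

Request:
{"name": "drive_tool", "arguments": {
  "targets": [
    {"dp":[0.004,0,0],"spin":0},
    {"dp":[0.008,0,0],"spin":0},
    {"dp":[0.008,0,0],"spin":0}
  ]
}}

```text
clock: 6.58
eef_pos: [0.5401, -0.0084, 0.0962]
orientation: [-1.904, -2.499, -0.0]
contact_force: [1.0, -2.9, -0.7]
finger_gap: 0.0508
grip_force: 0.9
```

Request:
{"name": "drive_tool", "arguments": {
  "targets": [
    {"dp":[0.004,0,0],"spin":0},
    {"dp":[0.008,0,0],"spin":0},
    {"dp":[0.008,0,0],"spin":0}
  ]
}}

```text
clock: 6.83
eef_pos: [0.5396, -0.0064, 0.0962]
orientation: [-1.904, -2.499, -0.0]
contact_force: [0.7, -2.6, 0.0]
finger_gap: 0.0513
grip_force: 0.8
```

Run:
```python
from h import *
st(); S=capture("side")
print([proj(S,np.append(O+a*BX+b*BY,z)) for a,b,z in ((0,0.058,.014),(0,.058,0))], [(r["pixel"],r["score"]) for r in place_of("mould_top",S)[:2]])
print(np.round(proj(S,np.append(O-.042*BX+.010*BY,.124)),1))
b=cv2.resize(S["frame"][170:245,240:340],(800,600),interpolation=cv2.INTER_CUBIC)
cv2.imwrite("pics/c5.png",cv2.cvtColor(b,cv2.COLOR_RGB2BGR))
```

```text
clk 6.8333 tcp [ 0.5396 -0.0064  0.0962] board xy [-0.0924  0.01  ] toolx deg 105.4 F board [-2.73  0.07  0.  ] gap 0.05127490491295071 j [-0.57  0.52  0.75  1.78 -0.42  1.01  0.61]
[array([214.68868884, 253.0300709 ]), array([219.48883964, 253.10489641])] [([179.4, 172.3], 0.86), ([235.2, 260.6], 0.71)]
[175.8 278.9]
```

View pics/c5.png

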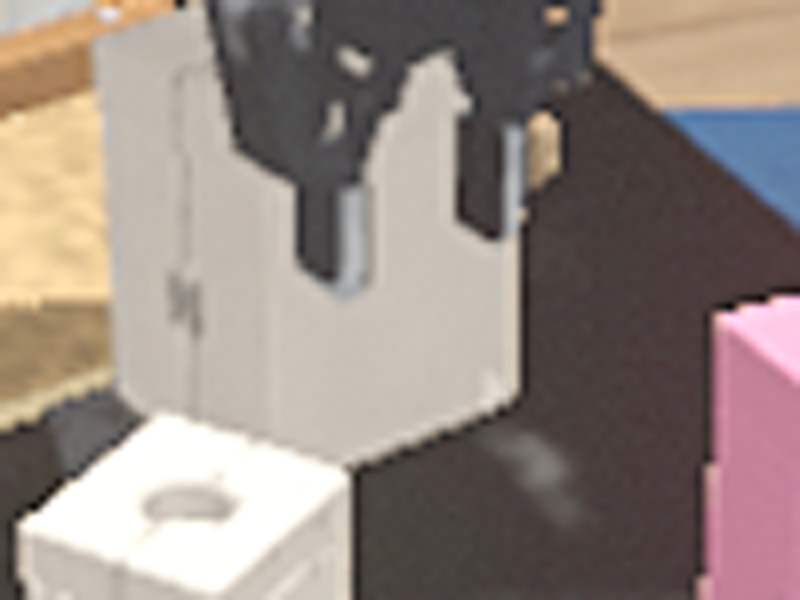

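There are still a few mm of gap and the force is steady at sliding friction. I'll creep on until the force rises.

Request:
{"name": "drive_tool", "arguments": {
  "targets": [
    {"dp":[0.004,0,0],"spin":0},
    {"dp":[0.008,0,0],"spin":0},
    {"dp":[0.008,0,0],"spin":0}
  ]
}}

```text
clock: 7.18
eef_pos: [0.5391, -0.0046, 0.0963]
orientation: [-1.904, -2.499, -0.0]
contact_force: [1.3, -1.8, -0.9]
finger_gap: 0.0509
grip_force: 0.9
```

Request:
{"name": "drive_tool", "arguments": {
  "targets": [
    {"dp":[0.004,0,0],"spin":0},
    {"dp":[0.008,0,0],"spin":0},
    {"dp":[0.008,0,0],"spin":0}
  ]
}}

```text
clock: 7.43
eef_pos: [0.5386, -0.0025, 0.0963]
orientation: [-1.904, -2.499, -0.0]
contact_force: [2.0, -3.4, 0.0]
finger_gap: 0.0513
grip_force: 0.9
```

Request:
{"name": "drive_tool", "arguments": {
  "targets": [
    {"dp":[0.004,0,0],"spin":0},
    {"dp":[0.008,0,0],"spin":0},
    {"dp":[0.008,0,0],"spin":0}
  ]
}}

```text
clock: 7.68
eef_pos: [0.5384, -0.0019, 0.0966]
orientation: [1.903, 2.497, -0.001]
contact_force: [0.3, -5.6, 1.4]
finger_gap: 0.0511
grip_force: 2.2
```

The foot is stopped against the edge: the force jumped and the arm's advance stalled. I'll back off, raise the fingertips to about 98 mm, and touch again.

Request:
{"name": "drive_tool", "arguments": {
  "targets": [
    {"dp":[-0.02,0,0],"spin":0},
    {"dp":[-0.02,0,-0.05],"spin":0},
    {"dp":[-0.02,0,-0.1],"spin":0},
    {"dp":[-0.02,0,-0.1],"spin":0},
    {"dp":[-0.01,0,-0.1],"spin":0},
    {"dp":[-0.004,0,-0.1],"spin":0},
    {"dp":[-0.004,0,-0.1],"spin":0}
  ]
}}

```text
clock: 8.27
eef_pos: [0.5398, -0.0037, 0.1226]
orientation: [1.901, 2.495, 0.0]
contact_force: [0.7, -4.8, 3.4]
finger_gap: 0.0515
grip_force: 3.0
```

Request:
{"name": "drive_tool", "arguments": {
  "targets": [
    {"dp":[0.014,0,-0.01],"spin":0},
    {"dp":[0.028,0,-0.02],"spin":0},
    {"dp":[0.042,0,-0.03],"spin":0},
    {"dp":[0.057,0,-0.04],"spin":0},
    {"dp":[0.073,0,-0.05],"spin":0},
    {"dp":[0.09,0,-0.06],"spin":0},
    {"dp":[0.105,0,-0.068],"spin":0},
    {"dp":[0.12,0,-0.076],"spin":0},
    {"dp":[0.137,0,-0.084],"spin":0},
    {"dp":[0.154,0,-0.091],"spin":0}
  ]
}}

```text
clock: 9.1
eef_pos: [0.5287, 0.0358, 0.1448]
orientation: [1.904, 2.498, 0.002]
contact_force: [1.8, -2.3, 3.9]
finger_gap: 0.0515
grip_force: 2.5
```

Run:
```python
from h import *
st(); S=capture("side"); T=capture("top")
a=cv2.resize(T["frame"][130:220,160:280],(400,300),interpolation=cv2.INTER_CUBIC);b=cv2.resize(S["frame"][150:270,220:380],(400,300),interpolation=cv2.INTER_CUBIC)
cv2.imwrite("pics/c6.png",cv2.cvtColor(np.hstack([a,b]),cv2.COLOR_RGB2BGR))
```

```text
clk 9.1 tcp [0.5287 0.0358 0.1448] board xy [-0.0488  0.0094] toolx deg 105.39 F board [-2.7  -1.08  3.91] gap 0.051471381917210186 j [-0.69  0.44  0.79  1.75 -0.35  1.09  0.48]
```

View pics/c6.png

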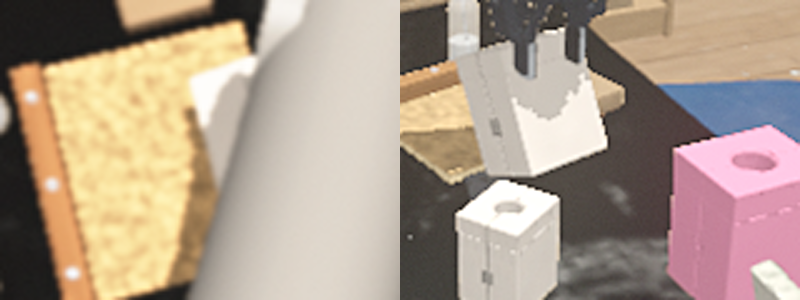

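The mould is tilted about 20° over the edge and square, with the fingers on its upper face. I'll carry on along the arc.

Request:
{"name": "drive_tool", "arguments": {
  "targets": [
    {"dp":[0.017,0,-0.006],"spin":0},
    {"dp":[0.034,0,-0.011],"spin":0},
    {"dp":[0.051,0,-0.016],"spin":0},
    {"dp":[0.069,0,-0.021],"spin":0},
    {"dp":[0.087,0,-0.025],"spin":0},
    {"dp":[0.105,0,-0.028],"spin":0},
    {"dp":[0.123,0,-0.031],"spin":0},
    {"dp":[0.141,0,-0.033],"spin":0},
    {"dp":[0.16,0,-0.034],"spin":0},
    {"dp":[0.18,0,-0.034],"spin":0}
  ]
}}

```text
clock: 10.03
eef_pos: [0.516, 0.079, 0.1526]
orientation: [-1.904, -2.498, -0.0]
contact_force: [0.1, -0.4, -0.5]
finger_gap: 0.0514
grip_force: 0.0
```

Request:
{"name": "drive_tool", "arguments": {
  "targets": [
    {"dp":[0.018,0,0],"spin":0},
    {"dp":[0.036,0,0],"spin":0},
    {"dp":[0.054,0,0],"spin":0},
    {"dp":[0.054,0,0],"spin":0}
  ]
}}

```text
clock: 10.37
eef_pos: [0.5123, 0.093, 0.1524]
orientation: [-1.902, -2.5, -0.001]
contact_force: [1.0, -0.1, 0.1]
finger_gap: 0.0513
grip_force: 0.0
```

Run:
```python
from h import *
st(); S=capture("side"); T=capture("top")
a=cv2.resize(T["frame"][130:220,160:280],(400,300),interpolation=cv2.INTER_CUBIC);b=cv2.resize(S["frame"][150:270,220:380],(400,300),interpolation=cv2.INTER_CUBIC)
cv2.imwrite("pics/c7.png",cv2.cvtColor(np.hstack([a,b]),cv2.COLOR_RGB2BGR))
```

```text
clk 10.3667 tcp [0.5123 0.093  0.1524] board xy [0.0107 0.01  ] toolx deg 105.48 F board [-0.31 -0.93  0.07] gap 0.051337101419557045 j [-0.81  0.41  0.79  1.77 -0.33  1.1   0.36]
```

View pics/c7.png

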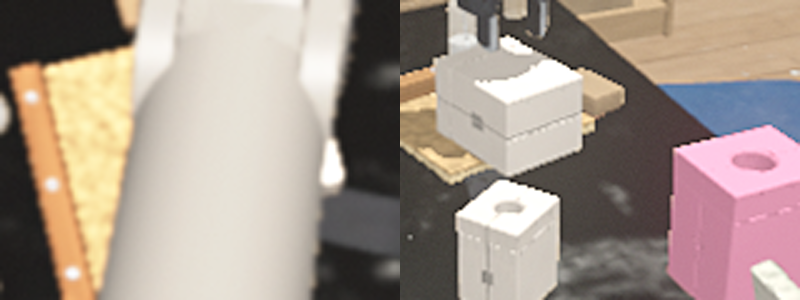

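The mould lies on the cork, roughly square. I'll back off, lower behind the foot, and push towards the fence.

Request:
{"name": "drive_tool", "arguments": {
  "targets": [
    {"dp":[-0.1,0,-0.02],"spin":0},
    {"dp":[-0.2,0,-0.02],"spin":0},
    {"dp":[-0.3,0,-0.02],"spin":0},
    {"dp":[-0.3,0,-0.02],"spin":0},
    {"dp":[-0.3,0,0.1],"spin":0},
    {"dp":[-0.3,0,0.2],"spin":0},
    {"dp":[-0.3,0,0.29],"spin":0},
    {"dp":[-0.3,0,0.29],"spin":0},
    {"dp":[-0.28,0,0.29],"spin":0},
    {"dp":[-0.26,0,0.29],"spin":0},
    {"dp":[-0.24,0,0.29],"spin":0},
    {"dp":[-0.22,0,0.29],"spin":0}
  ]
}}

```text
clock: 11.47
eef_pos: [0.5287, 0.038, 0.0818]
orientation: [1.902, 2.496, 0.002]
contact_force: [0.9, -2.8, 1.0]
finger_gap: 0.0512
grip_force: 1.8
```

Run:
```python
from h import *
st()
T=capture("top");S=capture("side");W=capture("wrist")
for p in (T,S,W):
  for n,z in (("mould_top",.056),("mould_foot",.056)):
    print(p["shot"],n,[(np.round([(at_z(p,r["pixel"],z)[:2]-O)@BX,(at_z(p,r["pixel"],z)[:2]-O)@BY],3),round(r["score"],2)) for r in place_of(n,p)])
```

```text
clk 11.4667 tcp [0.5287 0.038  0.0818] board xy [-0.0466  0.0087] toolx deg 105.39 F board [-2.95 -0.11  0.97] gap 0.05123690785679756 j [-0.65  0.52  0.74  1.82 -0.42  0.96  0.54]
15 mould_top [(array([-0.18 ,  0.149]), 0.73), (array([-0.305, -0.022]), 0.59), (array([0.143, 0.199]), 0.47)]
15 mould_foot [(array([-0.161,  0.149]), 0.64), (array([-0.276,  0.001]), 0.56)]
16 mould_top [(array([-0.213, -0.104]), 0.84), (array([-0.131,  0.13 ]), 0.76), (array([0.086, 0.019]), 0.72), (array([0.221, 0.158]), 0.65)]
16 mould_foot [(array([-0.039,  0.017]), 0.93), (array([0.057, 0.236]), 0.89), (array([-0.232,  0.197]), 0.76)]
17 mould_top []
17 mould_foot [(array([-0.113,  0.111]), 0.86)]
```

The fingers are in contact with the foot at about x = -39 mm, so roughly 75 mm of slide remains. I'll push it.

Request:
{"name": "drive_tool", "arguments": {
  "targets": [
    {"dp":[0.02,0,0],"spin":0},
    {"dp":[0.04,0,0],"spin":0},
    {"dp":[0.06,0,0],"spin":0},
    {"dp":[0.08,0,0],"spin":0},
    {"dp":[0.1,0,0],"spin":0},
    {"dp":[0.12,0,0],"spin":0},
    {"dp":[0.14,0,0],"spin":0},
    {"dp":[0.16,0,0],"spin":0},
    {"dp":[0.18,0,0],"spin":0},
    {"dp":[0.2,0,0],"spin":0},
    {"dp":[0.22,0,0],"spin":0},
    {"dp":[0.22,0,0],"spin":0}
  ]
}}

```text
clock: 12.92
eef_pos: [0.5137, 0.0899, 0.0809]
orientation: [1.904, 2.495, -0.001]
contact_force: [0.6, -3.3, 6.8]
finger_gap: 0.0512
grip_force: 1.6
```

Request:
{"name": "drive_tool", "arguments": {
  "targets": [
    {"dp":[0.01,0,0],"spin":0},
    {"dp":[0.02,0,0],"spin":0},
    {"dp":[0.03,0,0],"spin":0},
    {"dp":[0.03,0,0],"spin":0}
  ]
}}

```text
clock: 13.25
eef_pos: [0.5118, 0.0962, 0.0809]
orientation: [1.904, 2.494, -0.001]
contact_force: [1.6, -3.9, 6.0]
finger_gap: 0.0511
grip_force: 2.5
```

Run:
```python
from h import *
st()
T=capture("top");S=capture("side");W=capture("wrist")
for p in (T,S,W):
  for n,z in (("mould_top",.056),("mould_foot",.056)):
    print(p["shot"],n,[(np.round([(at_z(p,r["pixel"],z)[:2]-O)@BX,(at_z(p,r["pixel"],z)[:2]-O)@BY],3),round(r["score"],2)) for r in place_of(n,p)])
```

```text
clk 13.25 tcp [0.5118 0.0962 0.0809] board xy [0.014  0.0096] toolx deg 105.26 F board [-4.18 -0.55  5.97] gap 0.05105834875782121 j [-0.78  0.51  0.74  1.85 -0.41  0.95  0.42]
18 mould_top [(array([-0.304, -0.02 ]), 0.7), (array([-0.18 ,  0.154]), 0.68), (array([ 0.213, -0.055]), 0.26)]
18 mould_foot [(array([-0.157,  0.143]), 0.85), (array([-0.276,  0.004]), 0.77)]
19 mould_top [(array([0.243, 0.157]), 0.86), (array([-0.136,  0.139]), 0.76), (array([-0.206, -0.106]), 0.64)]
19 mould_foot [(array([0.036, 0.011]), 0.83), (array([-0.23 ,  0.193]), 0.77), (array([0.071, 0.239]), 0.61)]
20 mould_top []
20 mould_foot []
```

There's an unexplained 6 N upward force. I'll back off and measure the mould's pose from an unobstructed view.

Request:
{"name": "drive_tool", "arguments": {
  "targets": [
    {"dp":[-0.08,0,0],"spin":0},
    {"dp":[-0.2,0,0],"spin":0},
    {"dp":[-0.3,0,-0.1],"spin":0},
    {"dp":[-0.4,0,-0.22],"spin":0},
    {"dp":[-0.48,0,-0.36],"spin":0},
    {"dp":[-0.5,0,-0.5],"spin":0},
    {"dp":[-0.5,0,-0.64],"spin":0},
    {"dp":[-0.5,0,-0.78],"spin":0},
    {"dp":[-0.5,0,-0.8],"spin":0},
    {"dp":[-0.5,0,-0.8],"spin":0}
  ]
}}

```text
clock: 14.53
eef_pos: [0.5447, -0.0218, 0.282]
orientation: [1.902, 2.497, 0.005]
contact_force: [0.5, 0.1, -1.4]
finger_gap: 0.0513
grip_force: 0.0
```

```bash
cat > fit.py <<'E'
from h import *
from scipy.optimize import minimize
def hull(p,v):
    x,y,yaw,pit,z=v  # foot-centre at board x,y ; height of lower foot edge z
    P=[]
    for a in (0,.124):
        for b in (-.048,.048):
            for c in (0,.084):
                X=a*np.cos(pit)-c*np.sin(pit); Z=a*np.sin(pit)+c*np.cos(pit)
                w=O+(x+X*np.cos(yaw)-b*np.sin(yaw))*BX+(y+X*np.sin(yaw)+b*np.cos(yaw))*BY
                P.append(proj(p,np.append(w,z+Z))[::-1])
    m=np.zeros((384*4,512*4),np.uint8); cv2.fillConvexPoly(m,cv2.convexHull((np.array(P,np.float32)*4).astype(np.int32)),255)
    return cv2.resize(m,(512,384),interpolation=cv2.INTER_AREA)/255.
def fit(obs,v0,free):
    def c(d):
        v=np.array(v0,float); v[free]+=d*np.array([.01,.01,.1,.1,.01])[free]
        return sum(np.abs(hull(p,v)-m).sum()/m.sum() for p,m in obs)
    s=np.vstack([np.zeros(len(free)),np.eye(len(free))])
    r=minimize(c,np.zeros(len(free)),method="Nelder-Mead",options=dict(initial_simplex=s,maxiter=300))
    v=np.array(v0,float); v[free]+=r.x*np.array([.01,.01,.1,.1,.01])[free]; return v,r.fun
E
python3 - <<'E'
from fit import *
st()
obs=[]
for n in ("side","wrist","top"):
    p=capture(n); e=proj(p,np.append(O+.08*BX+.01*BY,.056))
    R=masks_of("mould",p); print(n,"expect",e,[(np.round(r["pixel"]),round(r["score"],2),r["mask"].sum()) for r in R])
    R=[r for r in R if np.linalg.norm(np.array(r["pixel"])-e)<40]
    if R:
        obs.append((p,R[0]["mask"].astype(float)))
for o in [obs[:1],obs[1:2],obs[:2],obs]:
    if o: 
        for fr in ([0,1,2],[0,1,2,3,4]): print(len(o),[np.round(q,4) for q in fit(o,[.02,.01,0,0,.014],fr)])
E
```

```text
clk 14.5333 tcp [ 0.5447 -0.0218  0.282 ] board xy [-0.1086  0.0092] toolx deg 105.39 F board [ 0.   -0.5  -1.42] gap 0.051320634390516685 j [-0.61  0.36  0.85  1.5  -0.27  1.4   0.52]
side expect [183.61025181 249.96561606] [(array([250., 263.]), 0.94, np.int64(1814)), (array([238., 355.]), 0.94, np.int64(3889)), (array([180., 249.]), 0.9, np.int64(2186)), (array([196., 178.]), 0.71, np.int64(1470)), (array([174., 202.]), 0.41, np.int64(407))]
wrist expect [-35.59530525 256.02669402] [(array([218., 136.]), 0.94, np.int64(5083)), (array([308., 272.]), 0.83, np.int64(8190)), (array([ 19., 259.]), 0.72, np.int64(3977))]
top expect [179.23909791 211.08660604] [(array([260., 202.]), 0.93, np.int64(948)), (array([144., 364.]), 0.86, np.int64(672)), (array([178., 208.]), 0.6, np.int64(2181)), (array([211., 339.]), 0.58, np.int64(41))]
1 [array([ 0.0243,  0.0113, -0.0298,  0.    ,  0.014 ]), np.float64(0.0551)]
1 [array([ 0.025 ,  0.0095, -0.0385, -0.0539,  0.015 ]), np.float64(0.0414)]
1 [array([ 0.0242,  0.0093, -0.0021,  0.    ,  0.014 ]), np.float64(0.028)]
1 [array([ 0.0235,  0.0095, -0.0041, -0.014 ,  0.0159]), np.float64(0.029)]
2 [array([ 0.0241,  0.0098, -0.0071,  0.    ,  0.014 ]), np.float64(0.0876)]
2 [array([ 0.0247,  0.0094, -0.0107, -0.0104,  0.0131]), np.float64(0.0814)]
2 [array([ 0.0241,  0.0098, -0.0071,  0.    ,  0.014 ]), np.float64(0.0876)]
2 [array([ 0.0247,  0.0094, -0.0107, -0.0104,  0.0131]), np.float64(0.0814)]
```

The mould lies flat and square with its foot at x = 24 mm, about 12 mm short of the fence. I'll go back down and push a little lower on the foot.

Request:
{"name": "drive_tool", "arguments": {
  "targets": [
    {"dp":[0,0,0.16],"spin":0},
    {"dp":[0,0,0.32],"spin":0},
    {"dp":[0,0,0.48],"spin":0},
    {"dp":[0,0,0.64],"spin":0},
    {"dp":[0.06,0,0.78],"spin":0},
    {"dp":[0.14,0,0.83],"spin":0},
    {"dp":[0.24,0,0.83],"spin":0},
    {"dp":[0.33,0,0.83],"spin":0},
    {"dp":[0.4,0,0.83],"spin":0},
    {"dp":[0.43,0,0.83],"spin":0},
    {"dp":[0.44,0,0.83],"spin":0},
    {"dp":[0.44,0,0.83],"spin":0}
  ]
}}

```text
clock: 15.83
eef_pos: [0.5144, 0.0842, 0.0722]
orientation: [1.903, 2.499, -0.001]
contact_force: [-0.8, -0.7, 0.3]
finger_gap: 0.0511
grip_force: 0.0
```

Request:
{"name": "drive_tool", "arguments": {
  "targets": [
    {"dp":[0.01,0,0],"spin":0},
    {"dp":[0.02,0,0],"spin":0},
    {"dp":[0.03,0,0],"spin":0},
    {"dp":[0.04,0,0],"spin":0},
    {"dp":[0.05,0,0],"spin":0},
    {"dp":[0.06,0,0],"spin":0},
    {"dp":[0.06,0,0],"spin":0}
  ]
}}

```text
clock: 16.42
eef_pos: [0.5109, 0.0982, 0.0727]
orientation: [1.904, 2.497, -0.001]
contact_force: [-0.4, -2.6, -0.2]
finger_gap: 0.051
grip_force: 0.0
```

Request:
{"name": "drive_tool", "arguments": {
  "targets": [
    {"dp":[0.006,0,0],"spin":0},
    {"dp":[0.012,0,0],"spin":0},
    {"dp":[0.012,0,0],"spin":0}
  ]
}}

```text
clock: 16.67
eef_pos: [0.51, 0.1016, 0.0727]
orientation: [1.904, 2.498, 0.0]
contact_force: [0.5, -3.1, 0.1]
finger_gap: 0.0516
grip_force: 0.0
```

Request:
{"name": "drive_tool", "arguments": {
  "targets": [
    {"dp":[0.006,0,0],"spin":0},
    {"dp":[0.012,0,0],"spin":0},
    {"dp":[0.016,0,0],"spin":0},
    {"dp":[0.016,0,0],"spin":0}
  ]
}}

```text
clock: 17.0
eef_pos: [0.5089, 0.1059, 0.0726]
orientation: [-1.904, -2.499, -0.001]
contact_force: [-0.1, -2.1, 1.2]
finger_gap: 0.0513
grip_force: 0.0
```

Request:
{"name": "drive_tool", "arguments": {
  "targets": [
    {"dp":[0.006,0,0],"spin":0},
    {"dp":[0.01,0,0],"spin":0},
    {"dp":[0.01,0,0],"spin":0}
  ]
}}

```text
clock: 17.25
eef_pos: [0.5085, 0.1071, 0.0727]
orientation: [1.903, 2.497, -0.001]
contact_force: [1.9, -4.0, 0.4]
finger_gap: 0.0514
grip_force: 0.0
```

Request:
{"name": "drive_tool", "arguments": {
  "targets": [
    {"dp":[0.006,0,0],"spin":0},
    {"dp":[0.01,0,0],"spin":0},
    {"dp":[0.01,0,0],"spin":0}
  ]
}}

```text
clock: 17.5
eef_pos: [0.5086, 0.1073, 0.073]
orientation: [1.902, 2.494, -0.003]
contact_force: [2.4, -8.5, 0.6]
finger_gap: 0.0515
grip_force: 0.0
```

The mould has stalled against the fence. I'll give one more light press to seat it square, then retreat straight back.

Request:
{"name": "drive_tool", "arguments": {
  "targets": [
    {"dp":[0.006,0,0],"spin":0},
    {"dp":[0.008,0,0],"spin":0},
    {"dp":[0.008,0,0],"spin":0},
    {"dp":[0,0,0],"spin":0},
    {"dp":[-0.02,0,0],"spin":0},
    {"dp":[-0.1,0,0],"spin":0},
    {"dp":[-0.2,0,0],"spin":0},
    {"dp":[-0.3,0,-0.08],"spin":0},
    {"dp":[-0.4,0,-0.2],"spin":0},
    {"dp":[-0.4,0,-0.36],"spin":0},
    {"dp":[-0.4,0,-0.52],"spin":0}
  ]
}}

```text
clock: 18.42
eef_pos: [0.5329, 0.0134, 0.2032]
orientation: [-1.906, -2.493, 0.001]
contact_force: [0.6, 0.9, 0.2]
finger_gap: 0.0511
grip_force: 0.0
```

Request:
{"name": "drive_tool", "arguments": {
  "targets": [
    {"dp":[0.04,0,-0.16],"spin":0},
    {"dp":[0.08,0,-0.32],"spin":0},
    {"dp":[0.16,0,-0.4],"spin":0},
    {"dp":[0.2,0,-0.4],"spin":0},
    {"dp":[0.2,0,-0.4],"spin":0}
  ]
}}

```text
clock: 18.83
eef_pos: [0.5204, 0.0675, 0.3032]
orientation: [-1.893, -2.504, -0.007]
contact_force: [-1.9, 1.3, -1.4]
finger_gap: 0.0514
grip_force: 0.0
```

Run:
```python
from fit import *
st()
obs=[]
for n in ("side","wrist"):
    p=capture(n); e=proj(p,np.append(O+.1*BX+.01*BY,.056))
    R=[r for r in masks_of("mould",p) if np.linalg.norm(np.array(r["pixel"])-e)<70]
    if R: obs.append((p,R[0]["mask"].astype(float)))
    for t,h in (("pot_white",0),("bottle",0),("sander",0),("fence_face",.025),("stop_edge",.014)):
        print(n,t,[(np.round(at_z(p,r["pixel"],h)[:2],3),round(r["score"],2)) for r in place_of(t,p)][:2])
for o in [obs[:1],obs[1:2],obs]:
    if o: print(len(o),[np.round(q,4) for q in fit(o,[.036,.01,0,0,.014],[0,1,2])])
```

```text
clk 18.8333 tcp [0.5204 0.0675 0.3032] board xy [-0.016   0.0089] toolx deg 105.84 F board [ 1.78  1.46 -1.44] gap 0.0514014979103093 j [-0.8   0.3   0.85  1.52 -0.23  1.43  0.33]
side pot_white [(array([0.399, 0.32 ]), 0.57), (array([0.638, 0.176]), 0.41)]
side bottle []
side sander [(array([0.637, 0.185]), 0.85)]
side fence_face []
side stop_edge [(array([0.519, 0.085]), 0.97)]
wrist pot_white []
wrist bottle []
wrist sander [(array([0.639, 0.177]), 0.94)]
wrist fence_face []
wrist stop_edge [(array([0.522, 0.088]), 0.89)]
1 [array([ 0.0393,  0.0098, -0.0225,  0.    ,  0.014 ]), np.float64(0.0351)]
1 [array([ 0.0394,  0.0064, -0.0025,  0.    ,  0.014 ]), np.float64(0.011)]
2 [array([0.0395, 0.0062, 0.0046, 0.    , 0.014 ]), np.float64(0.0542)]
```

```bash
python3 -c "
from h import *
st(); print(order.job_done())"
```

```text
clk 19.5333 tcp [0.5208 0.062  0.3025] board xy [-0.0214  0.0101] toolx deg 105.36 F board [ 0.12 -0.12  0.72] gap 0.05137686563680189 j [-0.8   0.3   0.85  1.52 -0.23  1.43  0.33]
the job is handed in; nothing more can be done
None
```

I handed the job in at 19.5 s: the mould was slid up square to the board, tipped over its edge and pushed to the fence, and measures flat, square and between the side edges; the pot and sander measured in place, but I did not re-measure the bottle.

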